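# Close up the tool chest

## Robot

A 7-joint arm with a two-finger parallel gripper is mounted at the origin on the work surface. World frame = base frame: x ahead of the robot, y to its left, z up, the work surface at z = 0. Lengths are in mm, angles in rad, forces in N, time in s.
With the tool pointing down it reaches from about 400 to 900 mm from the base axis. Payload 5.6 kg.
Tool frame: the origin (TCP) lies at the very end of the fingers, on their centre line; the grasp point (between the pads) lies 19 mm behind it; y points along the fingers, x is the direction in which the jaws open and shut, and the axes are right-handed (so a half turn about y gives the same grasp; the last joint's range is limited). The gripper opens to 92 mm and grips with 3 to 60 N. Pads are 20 mm wide; open, the fingers measure 128 mm over their backs; the gripper's body (75 mm by 189 mm) begins 69 mm behind the grasp point.
Start: joints at [1.28, 0.468, -0.012, 1.603, 0.006, 1.071, -0.056], TCP at [159.384, -630.163, 214.592] pointing down, gripper open.
Joint ranges: [-2.53, 2.53], [-0.31, 2.02], [-1.57, 1.55], [0.28, 2.44], [-1.29, 4.43], [0.15, 1.84], [-2.92, 2.92]. Speed limits (rad/s): [2.57, 2.57, 3.14, 3.14, 3.14, 3.14, 3.14].

## Interface

Orientations are given as a 3x3 rotation matrix whose columns are the frame's x, y, z axes.
In Python, from workcell import sense, imaging, manip gives the robot as it stands.
- The arm moves only by the tool drive_tool, never from a script. Its argument "deltas" is a list of rows, each a list of 2 entries, a list of its own where there are three numbers: the shift along the tool's x, y, z each as a share of 40 mm, from -1 to 1, then the turn, a rotation vector about the tool's x, y, z each as a share of 90 degrees, from -1 to 1. In form: [[[x, y, z], [wx, wy, wz]], ...]. A call has 1 to 5 rows; each row shifts and turns the commanded pose from where the row before left it, along the tool's axes as they then stand; what a row does not reach is not made up. A row lasts 1/8 s, in which the tool goes at most 62.5 mm and 10.7 degrees, less where a joint would pass 70% of its speed; a pose out of reach is approached as far as the arm can. A call with a number of a shift or a turn outside -1 to 1 is refused whole. A call with a gripper value outside its range is refused whole. "grip" is the opening, from 0 (shut) to 1 (fully open), set as the call begins (left out, the last holds). The fingers move at their own pace and stop on an object; "squeeze" is the grip in N (left out, the last holds). Time passes only in rows, so rows that do not move let the fingers close. It gives the time, the measured TCP pose, the force and the opening at its end, in the units of the state.
- sense(): the state, without advancing time (a new reading comes with each control period).
- imaging.read_camera(name): name is "scene" or "side" or "wrist"; returns a dict with "color" (400x640x3 uint8, red, green, blue), "range_z" (400x640 float32, mm along the optical axis (not along the pixel's ray), 0 where there is no reading), "fov_y" (degrees; the focal length in pixels is half the picture's height over the tangent of half this angle, whatever the lens; pixels are square), "cx", "cy" (the principal point, pixels), "pose" (4x4, takes a point from camera to world coordinates); the wrist camera has in their place "T_tool_cam" (4x4, takes a point from camera to tool coordinates, whose origin is the TCP and whose axes are the tool frame's). Camera axes: x right, y down, z forward; pixel columns grow to the right and rows downward; lengths in mm; the calibration is good to about 2 mm. A picture is of the moment at which its call begins: read the wrist's pose just before it.
- manip.hand_in(): hands the job in, once; it reports no verdict.
The state is a dict: "t": time; "joints": joint angles; "joint_velocities": joint speeds; "tau": joint torques, N m; "eef_pos": TCP position; "tcp_rot": TCP orientation; "ft_force": force on the tool from outside, world axes, zero at the start; "torque": the same for the moment, N m; "finger_gap": finger opening in mm.
Only numpy, scipy, OpenCV 4.12 (cv2) and the standard library are available. Lean on these libraries where they do the work, as an engineer would, in place of code of your own. Each camera call takes 0.05 s, during which the arm holds its last target.

## Task

Close up the black tool chest gently, with your fingertips and never forcing anything: first push both open drawers fully home, and only after that press the raised lid down until it is fully shut, without letting it slam. Nothing needs picking up: the sockets stay in their drawers and the things standing about on the bench stay where they are.

Things in the scene. Friction and masses are not known exactly. Their poses are not given: they have to be found in the camera images.
- chest: black bench-top tool chest, fixed; shell 220 deep (x) x 360 wide (y) x 158 mm tall to the till rim under the lid. Origin at bench level under its centre; its -x side is the front, facing the robot (yaw to 16 deg), +y its left as the robot sees it. Two drawers lie side by side over a dummy closed bottom one (top at 52 mm). Shut drawer faces lie 120 mm ahead of the origin, 10 mm proud of the shell
- drawer_left (a joint): left drawer (chest's +y side): how far it is pulled out, m; 0 = fully shut against a hard stop (press under 40 N). Needs about 3 N plus light damping (12 N per m/s), stays where left
- drawer_left_face (a point): point on the outer face of the left drawer's front: mid width, 98 mm above the bench; moves with the drawer. The front is 168 wide, 58 to 125 mm above the bench, 12 mm thick, flat but for an aluminium trim 6 mm proud on its lowest 12 mm. The drawer shuts along the chest's +x
- drawer_right (a joint): right drawer (chest's -y side), as drawer_left
- drawer_right_face (a point): the same point on the right drawer's front
- lid (a joint): lid angle, rad: 0 = shut, grows as its front edge rises. A stiff friction hinge holds it wherever it is left; it takes about 0.2 to 0.6 N m to push down
- lid_edge (a point): point on the lid's upper (outer) surface at the middle of its front edge, 220 mm from the hinge line; the lid is 364 wide (y) and 10 mm thick
- lid_hinge (a point): middle of the lid's hinge line, at the rear rim of the chest (158 mm up, 110 mm behind the chest's origin), running along the chest's y; the outer surface lies 10 mm off this line
- socket_left: loose steel wrench socket standing in the left drawer, 24 mm diameter, 30 mm tall, origin under its centre; drawer floor is 68 mm above the bench
- socket_right: the same in the right drawer
- spray_can: loose bystander: blue spray can, 66 mm diameter, 190 mm tall; origin at its underside
- oil_bottle: loose bystander: amber oil bottle, 72 mm diameter, 180 mm tall; origin at its underside
- mug: loose bystander: white mug, 80 mm diameter, 90 mm tall; origin at its underside
- screwdriver: loose bystander: red-handled screwdriver lying flat; origin at its underside
- wrench: loose bystander: steel wrench lying flat; origin at its underside
- tape_roll: loose bystander: grey roll of tape, 96 mm diameter, 45 mm tall; origin at its underside

How it is judged (in metres and radians):
On the way, in this order (a step that is already met when the one before it is completed fails the run):
1. both drawers pushed fully home while the lid is still up (value of joint each of drawer_left, drawer_right below 0.006 m and value of joint lid above 0.3 rad), for 0.2 s.
2. the lid pressed fully shut (value of joint lid below 0.03 rad), for 0.2 s.
At the end, for the whole second after the job is handed in: both drawers within 6 mm of fully shut, the lid within 0.03 rad of shut, each socket still in its drawer, inside the chest and at rest, every bystander within 30 mm of where it began (value of joint each of drawer_left, drawer_right below 0.006 m and value of joint lid below 0.03 rad and z of socket_left in the frame of chest between 0.06 and 0.09 m and linear speed of each of socket_left, socket_right below 0.03 m/s and x of each of socket_left, socket_right in the frame of chest above -0.108 m and z of socket_right in the frame of chest between 0.06 and 0.09 m and distance of each of spray_can, oil_bottle, mug, screwdriver, wrench, tape_roll from where it was at the start of the episode below 0.03 m); the robot touches nothing.
It fails at once if the chest, a drawer or the lid is pressed by the fingers with over 40 N (contact force between chest and the fingers above 40 N).
It fails at once if the lid is brought down while a drawer is still open (value of joint lid below 0.25 rad and value of joint any of drawer_left, drawer_right above 0.012 m).
It fails at once if the lid slams (turns shut faster than 2 rad/s) (velocity of joint lid below -2 rad/s).
It fails at once if a socket is lifted or leaves its drawer (z of any of socket_left, socket_right in the frame of chest above 0.1 m or z of any of socket_left, socket_right in the frame of chest below 0.05 m).
It fails at once if a bystander on the bench is lifted, carried or knocked (distance of any of spray_can, oil_bottle, mug, screwdriver, wrench, tape_roll from where it was at the start of the episode above 0.03 m).
It also fails if it takes over 51 s, if anything falls off the work surface, if the arm or the gripper's body presses on something with over 40 N, if the wrist force passes 120 N, or if a joint passes its speed limit or range.

## Working session

There is one attempt and no reset: what is moved stays moved. The work goes in short steps, Python scripts to look and compute and a tool call to move; the robot and the scene stay as the last step left them, time stands still between calls to the robot, and variables do not carry over. Pictures are saved under pics/ and viewed, and the job is handed in when it is done.

Besides the shell and the picture viewer there is one more tool, called after "Request:" as name(argument=value, ...) on one line, values as JSON. drive_tool: Moves the arm, as the interface text tells. Shift numbers are shares of 40 mm and turn numbers shares of 90 degrees, none past 1 either way. Its arguments: {"type":"object","properties":{"deltas":{"type":"array","items":{"type":"array"}},"grip":{"type":"number"},"squeeze":{"type":"number"}},"required":["deltas"]}

```bash
mkdir -p pics
cat > h.py <<'E'
import numpy as np, cv2
from workcell import sense, imaging, manip
def cam(n):
    s=sense(); d=imaging.read_camera(n)
    if 'pose' not in d:
        T=np.eye(4);T[:3,:3]=np.array(s['tcp_rot']);T[:3,3]=s['eef_pos'];d['pose']=T@np.array(d['T_tool_cam'])
    d['pose']=np.array(d['pose']); d['f']=200/np.tan(np.radians(d['fov_y'])/2)
    z=d['range_z'];v,u=np.mgrid[:400,:640]
    P=np.stack([(u-d['cx'])/d['f']*z,(v-d['cy'])/d['f']*z,z],-1)
    d['W']=P@d['pose'][:3,:3].T+d['pose'][:3,3]; d['W'][z==0]=np.nan
    return d
def save(d,n): cv2.imwrite('pics/'+n+'.png',cv2.cvtColor(d['color'],cv2.COLOR_RGB2BGR))
E
python3 - <<'E'
from h import *
np.set_printoptions(precision=3,suppress=True)
s=sense()
for k in s: print(k,np.array(s[k]))
for n in ['scene','side']:
    d=cam(n);save(d,n+'0');print(n,d['pose']); np.savez(''+n+'0.npz',W=d['W'],c=d['color'])
E
```

```text
t 0.0
joints [ 1.28   0.468 -0.012  1.604  0.006  1.071 -0.056]
joint_velocities [-0.    -0.    -0.001 -0.     0.    -0.001  0.001]
tau [ -0.001 -52.058  -0.013 -24.376  -0.057   0.017   0.   ]
eef_pos [ 159.217 -629.59   213.631]
tcp_rot [[ 0.245 -0.001  0.969]
 [-0.969  0.002  0.245]
 [-0.002 -1.    -0.   ]]
ft_force [ 0.329 -0.292 -0.063]
torque [-0.009 -0.03   0.025]
finger_gap 91.7073264925771
scene [[   0.991    0.108   -0.078  680.849]
 [   0.133   -0.783    0.607 -852.834]
 [   0.004   -0.612   -0.791 1261.924]
 [   0.       0.       0.       1.   ]]
side [[ -0.67   -0.512   0.537   3.661]
 [ -0.742   0.454  -0.493 525.538]
 [  0.008  -0.729  -0.684 848.477]
 [  0.      0.      0.      1.   ]]
```

View pics/scene0.png

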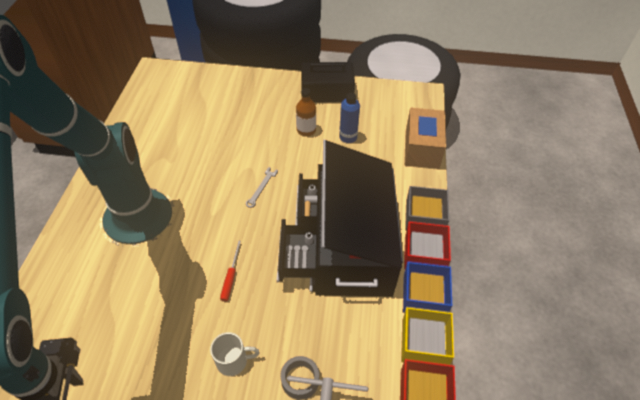

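View pics/side0.png

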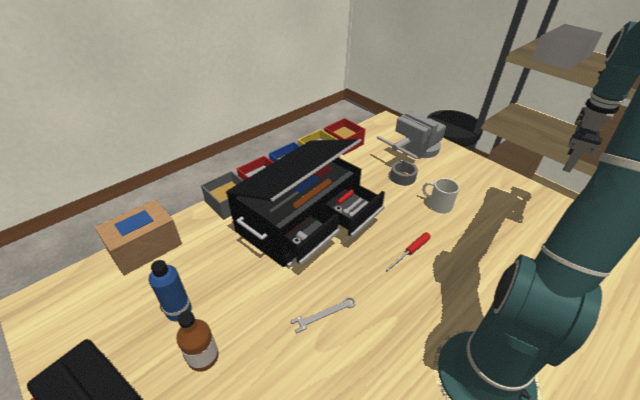

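Run:
```python
import numpy as np,cv2
np.set_printoptions(precision=1,suppress=True)
d=np.load('side0.npz');c=d['c'][120:280,215:405]
cv2.imwrite('pics/sidecrop.png',cv2.cvtColor(cv2.resize(c,None,fx=4,fy=3.75,interpolation=cv2.INTER_CUBIC),cv2.COLOR_RGB2BGR))
d=np.load('scene0.npz');c=d['c'][130:310,260:420]
cv2.imwrite('pics/scenecrop.png',cv2.cvtColor(cv2.resize(c,None,fx=3.3,fy=3.3,interpolation=cv2.INTER_CUBIC),cv2.COLOR_RGB2BGR))
W=d['W']
# points in chest area by height
m=(W[...,0]>350)&(W[...,0]<1000)&(np.abs(W[...,1])<350)&(W[...,2]>30)
for p in [(290,265),(285,270),(282,225),(282,275),(302,180),(300,222),(326,145),(324,245),(390,165),(398,258),(360,200),(320,265),(398,290),(318,292)]:
    print(p,W[p[1],p[0]])
for n in ['scene0','side0']:
    print(n)
    W=np.load(n+'.npz')['W']
    # lid plane: RANSAC over dark region
    C=np.load(n+'.npz')['c'].astype(int)
    m=(W[...,0]>350)&(W[...,0]<1000)&(np.abs(W[...,1])<350)&(W[...,2]>165)&(C.max(-1)<60)
    P=W[m];print(len(P))
    rng=np.random.default_rng(0);best=None
    for _ in range(500):
        q=P[rng.choice(len(P),3,False)];nn=np.cross(q[1]-q[0],q[2]-q[0]);l=np.linalg.norm(nn)
        if l<1:continue
        nn/=l;k=np.abs((P-q[0])@nn)<2.5
        if best is None or k.sum()>best.sum():best=k
    I=P[best];c0=I.mean(0);nn=np.linalg.svd(I-c0,full_matrices=False)[2][2];nn*=np.sign(nn[2])
    print(best.sum(),c0,nn,'tilt',np.arccos(nn[2]),'yaw',np.degrees(np.arctan2(-nn[1],-nn[0])))
    r=cv2.minAreaRect(I[:,:2].astype(np.float32));print(cv2.boxPoints(r))
    print('zrange',np.percentile(I[:,2],[0.5,99.5]))
```

```text
(290, 265) [ 517.  -153.3   70.7]
(285, 270) [ 511.4 -192.1  107.6]
(282, 225) [480.9 -61.  127.3]
(282, 275) [ 504.2 -201.2   95. ]
(302, 180) [510.9 114.9 123.5]
(300, 222) [526.  -25.5 101.6]
(326, 145) [578.9 135.7 261.6]
(324, 245) [ 615.1 -199.1  261.4]
(390, 165) [768.6 167.3 172.5]
(398, 258) [ 803.  -155.   172.9]
(360, 200) [690.4 -12.  215.3]
(320, 265) [ 605.9 -195.1  159.8]
(398, 290) [ 825.7 -152.5    1.8]
(318, 292) [ 602.3 -200.9   23.4]
scene0
6437
5189 [701.3 -52.1 213.6] [0.4 0.  0.9] tilt 0.43206821936032513 yaw -173.64449124626873
[[ 574.7  152.1]
 [ 618.1 -204. ]
 [ 815.1 -180. ]
 [ 771.7  176.1]]
zrange [168.9 259.2]
side0
2842
2777 [682.4   9.8 217.9] [0.4 0.  0.9] tilt 0.4288671263310266 yaw -173.34230465778177
[[ 573.6  159.7]
 [ 615.9 -201.4]
 [ 813.  -178.3]
 [ 770.6  182.8]]
zrange [169.8 259.2]
```

View pics/sidecrop.png

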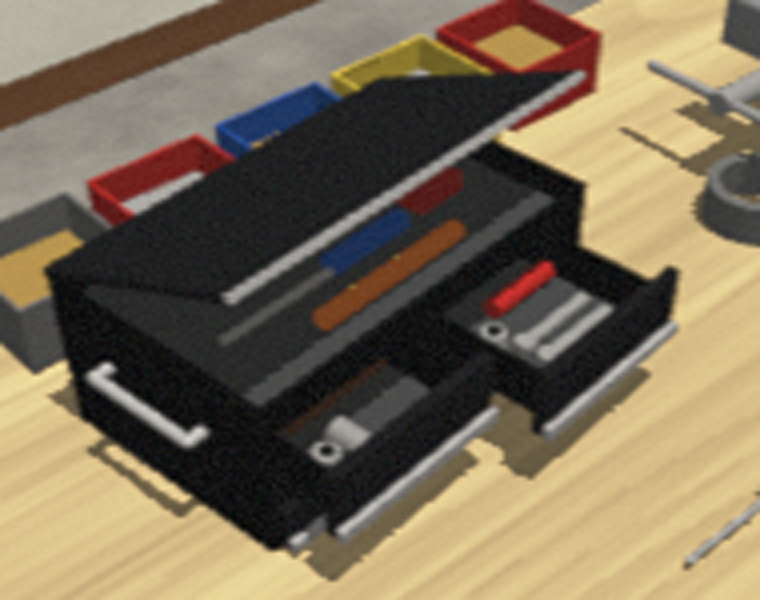

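View pics/scenecrop.png

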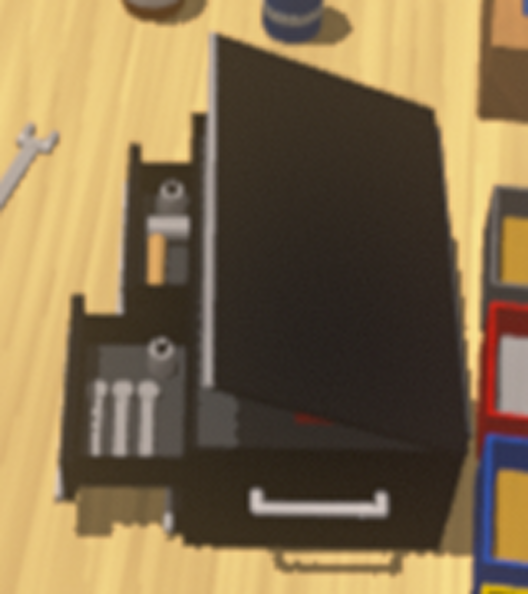

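```bash
cat >> h.py <<'E'
YAW=np.radians(6.6);O=np.array([687.,-13.,0])
R=np.array([[np.cos(YAW),-np.sin(YAW),0],[np.sin(YAW),np.cos(YAW),0],[0,0,1]])
def tochest(P): return (P-O)@R
def chest2w(p): return R@np.array(p,float)+O
E
python3 - <<'E'
from h import *
np.set_printoptions(precision=1,suppress=True)
for n in ['scene0','side0']:
    d=np.load(n+'.npz');W=tochest(d['W']);C=d['c'].astype(int)
    # shell extents at z 60-150
    m=(abs(W[...,0])<300)&(abs(W[...,1])<230)
    k=m&(W[...,2]>25)&(W[...,2]<150);P=W[k]
    print(n,'x rng',np.percentile(P[:,0],[0.2,1,99,99.8]),'y',np.percentile(P[:,1],[0.2,1,99,99.8]))
    for nm,lo,hi in [('L',20,165),('R',-165,-20)]:
        for z0,z1 in [(58,70),(75,128),(118,130)]:
            q=W[m&(W[...,1]>lo)&(W[...,1]<hi)&(W[...,2]>z0)&(W[...,2]<z1)&(W[...,0]<-100)]
            print(nm,z0,len(q),np.percentile(q[:,0],[1,3,10,25]) if len(q) else '')
    t=W[m&(W[...,2]>158)&(W[...,2]<300)];print('lid',np.percentile(t[:,0],[.5,99.5]),np.percentile(t[:,1],[.5,99.5]))
# front row extents in side view: front trim lines
E
```

```text
scene0 x rng [-218.9 -211.1  281.2  286.9] y [-229.1 -226.1  166.6  172.1]
L 58 137 [-177.7 -177.4 -174.8 -157.1]
L 75 523 [-172.  -170.7 -166.9 -160.2]
L 118 169 [-172.  -171.7 -170.6 -168.7]
R 58 446 [-220.5 -202.6 -197.4 -181.1]
R 75 709 [-214.1 -213.2 -209.2 -202.9]
R 118 197 [-214.3 -214.2 -213.3 -211.1]
lid [-112.9  110.1] [-179.6  180.7]
side0 x rng [-221.7 -219.4  283.8  287.9] y [-220.5 -180.4  195.3  201.2]
L 58 273 [-179.4 -179.1 -178.5 -177.6]
L 75 806 [-173.8 -173.5 -172.9 -172.2]
L 118 225 [-173.6 -173.2 -172.4 -171.1]
R 58 309 [-222.3 -221.8 -220.9 -215.2]
R 75 823 [-216.6 -216.1 -215.6 -214.8]
R 118 182 [-216.6 -216.  -215.3 -214.3]
lid [-115.8  104.4] [-177.2  183.6]
```

Request:
drive_tool(deltas=[[[-0.5, 0, 0.35], [0, 0.084, 0]], [[-0.97, 0, 0.7], [0, 0, 0]], [[-0.97, 0, 0.7], [0, 0, 0]], [[-0.97, 0, 0.7], [0, 0, 0]], [[-0.97, 0, 0.7], [0, 0, 0]]], grip=0)

```text
t: 0.72
eef_pos: [261.9, -438.6, 214.3]
tcp_rot: [[0.115, -0.0, 0.993], [-0.993, 0.0, 0.115], [-0.0, -1.0, -0.0]]
ft_force: [1.0, -0.2, 0.8]
finger_gap: 43.7
```

Request:
drive_tool(deltas=[[[-0.97, 0, 0.6], [0, 0, 0]], [[-0.97, 0, 0.6], [0, 0, 0]], [[-0.97, 0, 0.6], [0, 0, 0]], [[-0.97, 0, 0.6], [0, 0, 0]], [[-0.97, 0, 0.6], [0, 0, 0]]])

```text
t: 1.35
eef_pos: [358.4, -232.2, 214.5]
tcp_rot: [[0.115, -0.0, 0.993], [-0.993, -0.0, 0.115], [0.0, -1.0, -0.0]]
ft_force: [1.5, 0.2, -0.9]
finger_gap: 0.3
```

Request:
drive_tool(deltas=[[[-0.97, 0, 0.5], [0, 0, 0]], [[-0.97, 0, 0.5], [0, 0, 0]], [[0, 0, 0], [0.1, 0, 0]], [[0, 0, 0], [0.1, 0, 0]], [[0, 0, 0], [0.1, 0, 0]]])

```text
t: 1.98
eef_pos: [388.7, -150.1, 214.2]
tcp_rot: [[0.119, 0.426, 0.897], [-0.993, 0.055, 0.106], [-0.005, -0.903, 0.43]]
ft_force: [1.4, 1.3, 0.4]
finger_gap: 0.3
```

Request:
drive_tool(deltas=[[[-0.1, 0.8, 0.1], [0, 0, 0]], [[-0.1, 0.8, 0], [0, 0, 0]], [[-0.1, 0.7, 0], [0, 0, 0]], [[-0.1, 0.6, 0], [0, 0, 0]], [[0, 0.1, 0], [0, 0, 0]]])

```text
t: 2.6
eef_pos: [441.0, -125.9, 106.0]
tcp_rot: [[0.121, 0.42, 0.9], [-0.993, 0.059, 0.106], [-0.009, -0.906, 0.424]]
ft_force: [-0.2, 0.3, 0.7]
finger_gap: 0.6
```

Run:
```python
from h import *
np.set_printoptions(precision=3,suppress=True)
s=sense();print(tochest(np.array(s['eef_pos'])),s['joints'],s['eef_pos'])
d=cam('side');save(d,'side1')
```

```text
[-257.302  -83.862  106.006] [ 0.682  0.223 -0.36   2.411 -0.752  0.178 -0.386] [ 441.042 -125.88   106.006]
```

View pics/side1.png

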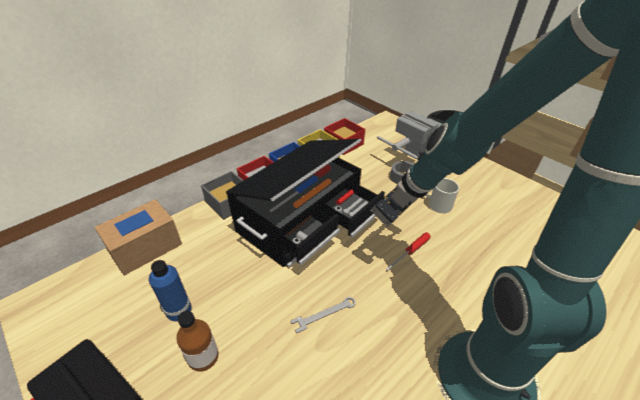

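Request:
drive_tool(deltas=[[[0, 0.15, 0.19], [0, 0, 0]], [[0, 0.15, 0.19], [0, 0, 0]], [[0, 0.1, 0.2], [0, 0, 0]], [[0, 0.08, 0.18], [0, 0, 0]], [[0, 0.08, 0.18], [0, 0, 0]]])

```text
t: 3.28
eef_pos: [484.9, -121.6, 103.1]
tcp_rot: [[0.12, 0.422, 0.899], [-0.993, 0.056, 0.106], [-0.006, -0.905, 0.425]]
ft_force: [-3.3, -1.1, 1.9]
finger_gap: 0.4
```

Request:
drive_tool(deltas=[[[0, 0.09, 0.2], [0, 0, 0]], [[0, 0.09, 0.2], [0, 0, 0]], [[0, 0.09, 0.2], [0, 0, 0]], [[0, 0.09, 0.2], [0, 0, 0]], [[0, 0.09, 0.2], [0, 0, 0]]])

```text
t: 3.9
eef_pos: [528.6, -116.4, 103.5]
tcp_rot: [[0.12, 0.421, 0.899], [-0.993, 0.057, 0.106], [-0.006, -0.905, 0.425]]
ft_force: [-3.7, -2.7, -1.2]
finger_gap: 0.6
```

Request:
drive_tool(deltas=[[[0, 0.09, 0.18], [0, 0, 0]], [[0, 0.09, 0.18], [0, 0, 0]], [[0, 0.05, 0.1], [0, 0, 0]], [[0, 0.03, 0.06], [0, 0, 0]]])

```text
t: 4.4
eef_pos: [552.0, -113.5, 103.5]
tcp_rot: [[0.12, 0.423, 0.898], [-0.993, 0.057, 0.106], [-0.006, -0.905, 0.426]]
ft_force: [-3.4, -1.6, 0.3]
finger_gap: 0.5
```

Request:
drive_tool(deltas=[[[0, 0.05, 0.1], [0, 0, 0]], [[0, 0.05, 0.1], [0, 0, 0]], [[0, 0.03, 0.06], [0, 0, 0]]])

```text
t: 4.78
eef_pos: [563.6, -112.1, 103.3]
tcp_rot: [[0.12, 0.423, 0.898], [-0.993, 0.056, 0.106], [-0.006, -0.904, 0.427]]
ft_force: [-3.3, -2.3, 1.4]
finger_gap: 0.6
```

Request:
drive_tool(deltas=[[[0, 0.02, 0.04], [0, 0, 0]], [[0, 0.01, 0.03], [0, 0, 0]]])

```text
t: 5.03
eef_pos: [565.5, -112.0, 103.1]
tcp_rot: [[0.12, 0.421, 0.899], [-0.993, 0.057, 0.106], [-0.006, -0.905, 0.425]]
ft_force: [-10.1, -3.5, 6.0]
finger_gap: 0.9
```

Request:
drive_tool(deltas=[[[0, 0.01, 0.02], [0, 0, 0]]])

```text
t: 5.15
eef_pos: [565.6, -112.0, 102.9]
tcp_rot: [[0.12, 0.42, 0.899], [-0.993, 0.057, 0.105], [-0.007, -0.906, 0.424]]
ft_force: [-12.4, -3.6, 10.0]
finger_gap: 0.2
```

Request:
drive_tool(deltas=[[[0, 0, 0], [0, 0, 0]]])

```text
t: 5.28
eef_pos: [565.5, -111.9, 102.9]
tcp_rot: [[0.12, 0.42, 0.899], [-0.993, 0.057, 0.105], [-0.007, -0.906, 0.424]]
ft_force: [-10.4, -3.0, 8.0]
finger_gap: 0.5
```

Request:
drive_tool(deltas=[[[0, -0.1, -0.2], [0, 0, 0]], [[0, -0.35, -0.74], [0, 0, 0]], [[0, -0.35, -0.74], [0, 0, 0]], [[-0.7, 0, 0], [0, 0, 0]], [[-0.9, 0, 0], [0, 0, 0]]])

```text
t: 5.9
eef_pos: [486.3, -66.9, 103.6]
tcp_rot: [[0.117, 0.422, 0.899], [-0.993, 0.056, 0.103], [-0.006, -0.905, 0.425]]
ft_force: [-0.0, -0.1, 0.3]
finger_gap: 0.2
```

Request:
drive_tool(deltas=[[[-0.9, 0, 0], [0, 0, 0]], [[-0.9, 0, 0], [0, 0, 0]], [[-0.9, 0, 0], [0, 0, 0]], [[0, 0, 0], [0, 0, 0]]])

```text
t: 6.4
eef_pos: [481.4, 22.4, 104.1]
tcp_rot: [[0.135, 0.412, 0.901], [-0.991, 0.063, 0.12], [-0.007, -0.909, 0.417]]
ft_force: [-0.0, 0.1, 0.2]
finger_gap: 0.7
```

Run:
```python
from h import *
np.set_printoptions(precision=3,suppress=True)
s=sense();print(tochest(np.array(s['eef_pos'])),s['joints'],s['eef_pos'],s['ft_force'])
d=cam('side');save(d,'side2')
W=tochest(d['W'])
m=(W[...,1]>-165)&(W[...,1]<-20)&(W[...,2]>75)&(W[...,2]<128)&(W[...,0]<-100)&(W[...,0]>-300)
print(m.sum(),np.percentile(W[m][:,0],[1,5,25,50]))
```

```text
[-200.174   58.844  104.108] [-0.531  0.22   0.477  2.436 -1.026  0.149 -0.53 ] [481.39   22.447 104.108] [-0.017  0.081  0.182]
312 [-126.854 -126.429 -125.333 -124.419]
```

View pics/side2.png

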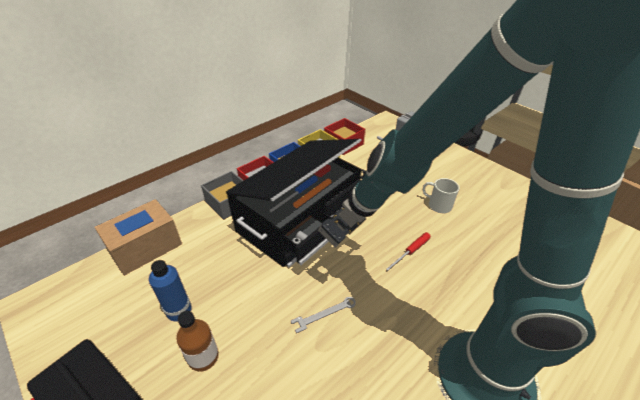

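Request:
drive_tool(deltas=[[[0, 0, 0], [-0.08, 0, 0]], [[-0.3, 0, 0], [-0.05, 0, 0]], [[-0.3, 0, 0], [0, 0, 0]], [[0, 0, 0], [0, 0, 0]]])

```text
t: 6.95
eef_pos: [479.5, 41.4, 103.2]
tcp_rot: [[0.124, 0.242, 0.962], [-0.992, 0.044, 0.117], [-0.014, -0.969, 0.245]]
ft_force: [0.3, -0.1, -0.4]
finger_gap: 0.2
```

Run:
```python
from h import *
np.set_printoptions(precision=3,suppress=True)
s=sense();print(tochest(np.array(s['eef_pos'])),s['joints'],s['eef_pos'],s['ft_force']); print(R.T@np.array(s['tcp_rot']))
```

```text
[-199.888   77.868  103.157] [-0.852  0.312  0.815  2.321 -0.638  0.424 -0.976] [479.487  41.378 103.157] [ 0.313 -0.073 -0.357]
[[ 0.009  0.245  0.969]
 [-1.     0.016  0.005]
 [-0.014 -0.969  0.245]]
```

Request:
drive_tool(deltas=[[[-0.2, 0.05, 0.2], [0, 0, 0]], [[0, 0.05, 0.2], [0, 0, 0]], [[0, 0.05, 0.2], [0, 0, 0]], [[0, 0.05, 0.2], [0, 0, 0]], [[0, 0.05, 0.2], [0, 0, 0]]])

```text
t: 7.58
eef_pos: [519.2, 55.1, 103.3]
tcp_rot: [[0.125, 0.241, 0.962], [-0.992, 0.044, 0.118], [-0.014, -0.97, 0.244]]
ft_force: [-3.5, -1.8, 0.7]
finger_gap: 0.7
```

Request:
drive_tool(deltas=[[[0, 0.05, 0.2], [0, 0, 0]], [[0, 0.03, 0.1], [0, 0, 0]], [[0, 0.03, 0.1], [0, 0, 0]]])

```text
t: 7.95
eef_pos: [535.9, 57.4, 103.2]
tcp_rot: [[0.125, 0.242, 0.962], [-0.992, 0.044, 0.118], [-0.014, -0.969, 0.245]]
ft_force: [-3.6, -2.1, 1.8]
finger_gap: 0.5
```

Request:
drive_tool(deltas=[[[0, 0.02, 0.09], [0, 0, 0]], [[0, 0.01, 0.06], [0, 0, 0]]])

```text
t: 8.2
eef_pos: [541.7, 58.4, 103.4]
tcp_rot: [[0.125, 0.241, 0.962], [-0.992, 0.044, 0.118], [-0.014, -0.969, 0.245]]
ft_force: [-2.8, -2.0, -0.2]
finger_gap: 0.3
```

Request:
drive_tool(deltas=[[[0, 0.01, 0.05], [0, 0, 0]], [[0, 0.01, 0.03], [0, 0, 0]]])

```text
t: 8.45
eef_pos: [544.7, 58.9, 103.4]
tcp_rot: [[0.126, 0.241, 0.962], [-0.992, 0.045, 0.118], [-0.014, -0.969, 0.245]]
ft_force: [-5.0, -3.4, 1.9]
finger_gap: 0.3
```

Request:
drive_tool(deltas=[[[0, 0.01, 0.03], [0, 0, 0]]])

```text
t: 8.57
eef_pos: [544.9, 58.9, 103.1]
tcp_rot: [[0.126, 0.239, 0.963], [-0.992, 0.045, 0.118], [-0.015, -0.97, 0.243]]
ft_force: [-11.4, -4.3, 7.5]
finger_gap: 0.3
```

Request:
drive_tool(deltas=[[[0, 0.01, 0.02], [0, 0, 0]]])

```text
t: 8.7
eef_pos: [545.0, 59.0, 102.8]
tcp_rot: [[0.126, 0.238, 0.963], [-0.992, 0.046, 0.118], [-0.016, -0.97, 0.241]]
ft_force: [-12.0, -4.1, 8.9]
finger_gap: 0.6
```

Request:
drive_tool(deltas=[[[0, 0, 0], [0, 0, 0]]])

```text
t: 8.82
eef_pos: [544.9, 59.0, 102.7]
tcp_rot: [[0.126, 0.238, 0.963], [-0.992, 0.046, 0.118], [-0.016, -0.97, 0.241]]
ft_force: [-11.2, -3.4, 6.0]
finger_gap: 0.6
```

Request:
drive_tool(deltas=[[[0, -0.05, -0.3], [0, 0, 0]], [[0, -0.2, -0.6], [0, 0, 0]], [[0, -0.9, 0], [0, 0, 0]], [[0, -0.97, 0], [0, 0, 0]], [[0, -0.97, 0], [0, 0, 0]]])

```text
t: 9.45
eef_pos: [483.2, 49.6, 215.4]
tcp_rot: [[0.125, 0.243, 0.962], [-0.992, 0.044, 0.118], [-0.014, -0.969, 0.247]]
ft_force: [-0.8, 0.4, 2.7]
finger_gap: 0.5
```

Request:
drive_tool(deltas=[[[0.6, -0.97, 0], [-0.1, 0, 0]], [[0.6, -0.97, 0.1], [-0.05, 0, 0]], [[0.6, 0, 0], [0, 0, 0]]])

```text
t: 9.82
eef_pos: [486.7, -23.0, 291.9]
tcp_rot: [[0.129, 0.023, 0.991], [-0.992, 0.017, 0.128], [-0.014, -1.0, 0.025]]
ft_force: [-0.7, 0.7, -0.7]
finger_gap: 0.7
```

Run:
```python
from h import *
np.set_printoptions(precision=3,suppress=True)
s=sense();print(tochest(np.array(s['eef_pos'])),s['joints'],s['eef_pos'],s['ft_force']); print(R.T@np.array(s['tcp_rot']))
for n in ['side','scene']:
    d=cam(n);save(d,n+'3')
    W=tochest(d['W'])
    for lo,hi in [(-165,-20),(20,165)]:
        m=(W[...,1]>lo)&(W[...,1]<hi)&(W[...,2]>75)&(W[...,2]<122)&(W[...,0]<-90)&(W[...,0]>-200)
        print(m.sum(),np.percentile(W[m][:,0],[1,5,25,50]))
        m=(W[...,1]>lo)&(W[...,1]<hi)&(W[...,2]>25)&(W[...,2]<46)&(W[...,0]<-90)&(W[...,0]>-200)
        print(' bottom',m.sum(),np.percentile(W[m][:,0],[1,5,25,50]))
```

```text
[-200.12    13.105  291.893] [-1.125  0.15   1.254  1.965 -0.181  1.115 -1.239] [486.7   -22.983 291.893] [-0.741  0.73  -0.731]
[[ 0.014  0.025  1.   ]
 [-1.     0.015  0.014]
 [-0.014 -1.     0.025]]
301 [-127.458 -126.552 -125.591 -124.971]
 bottom 125 [-127.466 -126.867 -125.905 -125.351]
412 [-126.77  -126.333 -125.482 -124.782]
 bottom 158 [-126.737 -126.292 -125.478 -124.967]
9 [-130.528 -129.997 -128.245 -124.144]Traceback (most recent call last):
  File "<stdin>", line 11, in <module>
    return _quantile_unchecked(
        a, q, axis, out, overwrite_input, method, keepdims, weights)
    return _ureduce(a,
                    func=_quantile_ureduce_func,
    ...<5 lines>...
                    overwrite_input=overwrite_input,
                    method=method)
    r = func(a, **kwargs)
    result = _quantile(arr,
                       quantiles=q,
    ...<2 lines>...
                       out=out,
                       weights=wgt)
    slices_having_nans = np.isnan(arr[-1, ...])
                                  ~~~^^^^^^^^^
IndexError: index -1 is out of bounds for axis 0 with size 0
```

View pics/side3.png

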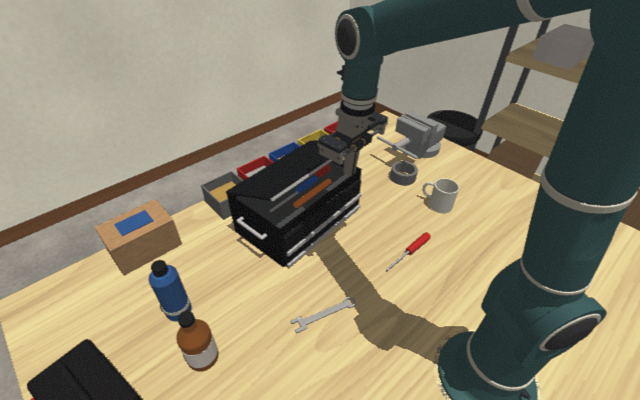

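View pics/scene3.png

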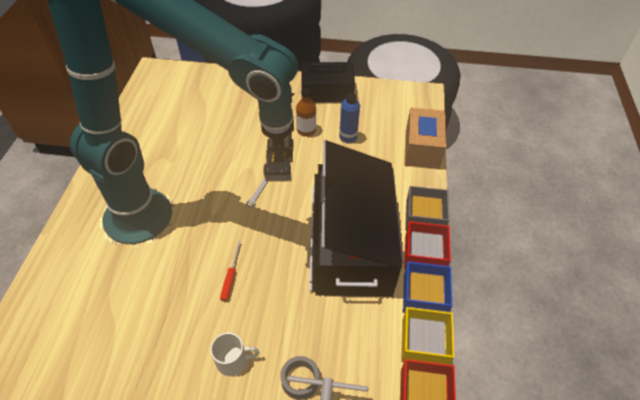

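Request:
drive_tool(deltas=[[[0.1, 0, 0.8], [0, 0, 0]], [[0.1, 0, 0.8], [0, 0, 0]], [[0.1, 0, 0.8], [0, 0, 0]], [[0, 0.2, 0.8], [0, 0, 0]], [[0, 0.2, 0], [0, 0, 0]]])

```text
t: 10.55
eef_pos: [612.7, -17.6, 273.2]
tcp_rot: [[0.127, 0.014, 0.992], [-0.992, 0.015, 0.127], [-0.013, -1.0, 0.016]]
ft_force: [-0.3, -0.7, 0.5]
finger_gap: 0.2
```

Request:
drive_tool(deltas=[[[0, 0.2, 0], [0, 0, 0]], [[0, 0.2, 0], [0, 0, 0]], [[0, 0.2, 0], [0, 0, 0]]])

```text
t: 10.92
eef_pos: [611.6, -18.7, 250.6]
tcp_rot: [[0.125, 0.016, 0.992], [-0.992, 0.017, 0.125], [-0.015, -1.0, 0.018]]
ft_force: [-0.1, 0.2, 0.8]
finger_gap: 0.7
```

Run:
```python
from h import *
np.set_printoptions(precision=3,suppress=True)
s=sense();print(tochest(np.array(s['eef_pos'])),s['joints'],s['eef_pos'],s['ft_force']); print(R.T@np.array(s['tcp_rot']))
```

```text
[-75.602   2.991 250.614] [-0.764  0.525  1.054  1.724 -0.513  1.177 -1.013] [611.555 -18.718 250.614] [-0.08   0.25   0.763]
[[ 0.01   0.017  1.   ]
 [-1.     0.015  0.01 ]
 [-0.015 -1.     0.018]]
```

Request:
drive_tool(deltas=[[[0, 0.2, 0], [0, 0, 0]], [[0, 0.2, 0], [0, 0, 0]], [[0, 0.2, 0], [0, 0, 0]]])

```text
t: 11.3
eef_pos: [612.3, -18.6, 226.2]
tcp_rot: [[0.125, 0.015, 0.992], [-0.992, 0.016, 0.125], [-0.014, -1.0, 0.017]]
ft_force: [-1.0, 0.4, 1.6]
finger_gap: 0.4
```

Request:
drive_tool(deltas=[[[0, 0.2, 0], [0, 0, 0]], [[0, 0.2, 0], [0, 0, 0]], [[0, 0.2, 0], [0, 0, 0]]])

```text
t: 11.68
eef_pos: [612.6, -18.3, 202.0]
tcp_rot: [[0.125, 0.015, 0.992], [-0.992, 0.016, 0.125], [-0.014, -1.0, 0.017]]
ft_force: [0.2, -0.8, 2.0]
finger_gap: 0.1
```

Request:
drive_tool(deltas=[[[0, 0.2, 0], [0, 0, 0]], [[0, 0.2, 0], [0, 0, 0]], [[0, 0.15, 0], [0, 0, 0]]])

```text
t: 12.05
eef_pos: [612.8, -17.9, 180.0]
tcp_rot: [[0.125, 0.015, 0.992], [-0.992, 0.016, 0.125], [-0.014, -1.0, 0.016]]
ft_force: [-1.6, 0.1, 1.8]
finger_gap: 0.8
```

Request:
drive_tool(deltas=[[[0, 0.1, 0], [0, 0, 0]], [[0, 0.07, 0], [0, 0, 0]]])

```text
t: 12.3
eef_pos: [613.1, -17.8, 173.6]
tcp_rot: [[0.125, 0.015, 0.992], [-0.992, 0.016, 0.125], [-0.014, -1.0, 0.017]]
ft_force: [-0.9, -0.9, 0.5]
finger_gap: 0.3
```

Request:
drive_tool(deltas=[[[0, 0.05, 0], [0, 0, 0]]])

```text
t: 12.42
eef_pos: [613.2, -17.8, 171.8]
tcp_rot: [[0.125, 0.015, 0.992], [-0.992, 0.016, 0.125], [-0.014, -1.0, 0.017]]
ft_force: [-0.7, 0.4, 1.3]
finger_gap: 0.3
```

Request:
drive_tool(deltas=[[[0, 0.03, 0], [0, 0, 0]]])

```text
t: 12.55
eef_pos: [613.2, -17.8, 170.7]
tcp_rot: [[0.125, 0.015, 0.992], [-0.992, 0.016, 0.125], [-0.014, -1.0, 0.017]]
ft_force: [-0.3, -0.9, 1.1]
finger_gap: 0.2
```

Request:
drive_tool(deltas=[[[0, 0.04, 0], [0, 0, 0]]])

```text
t: 12.68
eef_pos: [613.2, -17.7, 169.1]
tcp_rot: [[0.125, 0.015, 0.992], [-0.992, 0.016, 0.125], [-0.014, -1.0, 0.017]]
ft_force: [-0.3, -0.2, 1.8]
finger_gap: 0.5
```

Request:
drive_tool(deltas=[[[0, 0.03, 0], [0, 0, 0]]])

```text
t: 12.8
eef_pos: [613.3, -17.8, 168.5]
tcp_rot: [[0.125, 0.015, 0.992], [-0.992, 0.016, 0.125], [-0.014, -1.0, 0.017]]
ft_force: [-4.3, 0.9, 11.7]
finger_gap: 0.2
```

Request:
drive_tool(deltas=[[[0, 0.02, 0], [0, 0, 0]]])

```text
t: 12.92
eef_pos: [613.3, -17.8, 168.4]
tcp_rot: [[0.125, 0.015, 0.992], [-0.992, 0.017, 0.125], [-0.015, -1.0, 0.017]]
ft_force: [-5.6, 2.1, 15.4]
finger_gap: 0.1
```

Request:
drive_tool(deltas=[[[0, 0.02, 0], [0, 0, 0]]])

```text
t: 13.05
eef_pos: [613.3, -17.8, 168.4]
tcp_rot: [[0.125, 0.015, 0.992], [-0.992, 0.017, 0.125], [-0.015, -1.0, 0.017]]
ft_force: [-8.0, 0.9, 19.5]
finger_gap: 0.6
```

Hard stop at z = 168.4 (expected 168). I'll hold briefly, lift off and check.

Request:
drive_tool(deltas=[[[0, 0, 0], [0, 0, 0]], [[0, 0, 0], [0, 0, 0]], [[0, -0.1, 0], [0, 0, 0]], [[0, -0.4, 0], [0, 0, 0]], [[0, -0.8, -0.2], [0, 0, 0]]])

```text
t: 13.68
eef_pos: [604.2, -19.2, 218.2]
tcp_rot: [[0.126, 0.013, 0.992], [-0.992, 0.015, 0.126], [-0.013, -1.0, 0.015]]
ft_force: [0.2, -0.2, 1.1]
finger_gap: 0.3
```

Request:
drive_tool(deltas=[[[0, -0.8, -0.5], [0, 0, 0]], [[0, -0.8, -0.9], [0, 0, 0]], [[0, 0, -0.9], [0, 0, 0]], [[0, 0, -0.9], [0, 0, 0]], [[0, 0, 0], [0, 0, 0]]])

```text
t: 14.3
eef_pos: [475.0, -36.0, 280.1]
tcp_rot: [[0.126, 0.015, 0.992], [-0.992, 0.021, 0.125], [-0.019, -1.0, 0.017]]
ft_force: [0.6, 0.2, 0.0]
finger_gap: 0.5
```

Run:
```python
from h import *
np.set_printoptions(precision=3,suppress=True)
s=sense();print(tochest(np.array(s['eef_pos'])),s['ft_force'])
for n in ['side','scene']:
    d=cam(n);save(d,n+'4')
    W=tochest(d['W']);V=W[np.isfinite(W[...,0])]
    m=(abs(V[:,0])<100)&(abs(V[:,1])<165)&(V[:,2]>150)&(V[:,2]<180);P=V[m]
    A=np.c_[P[:,0],P[:,1],np.ones(len(P))];print(n,'lid slope',np.linalg.lstsq(A,P[:,2],rcond=None)[0])
    for lo,hi in [(-165,-20),(20,165)]:
      for z0,z1 in [(75,122),(25,46)]:
        m=(V[:,1]>lo)&(V[:,1]<hi)&(V[:,2]>z0)&(V[:,2]<z1)&(V[:,0]<-90)&(V[:,0]>-200)
        if m.sum()>20: print(m.sum(),np.median(V[m][:,0]))
    # bystander change vs start
    D=np.abs(d['color'].astype(int)-np.load(n+'0.npz')['c']).max(-1)
    cv2.imwrite('pics/diff_'+n+'.png',np.clip(D*2,0,255).astype(np.uint8))
```

```text
[-213.205    1.507  280.115] [0.616 0.215 0.034]
side lid slope [  0.001  -0.    168.026]
301 -125.12349504880873
124 -125.02045763338634
419 -124.79639375190834
161 -124.8374074639312
scene lid slope [ -0.001  -0.    168.967]
```

View pics/side4.png

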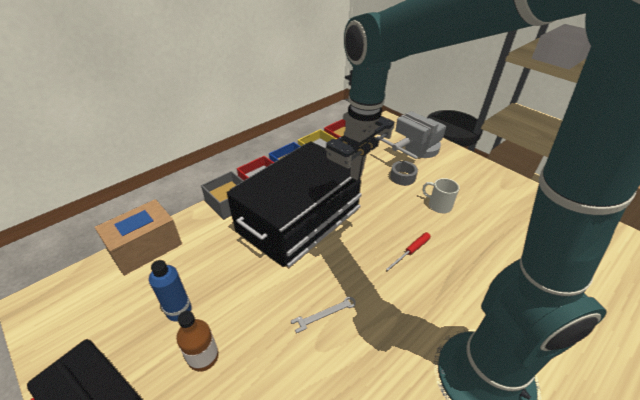

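View pics/diff_scene.png

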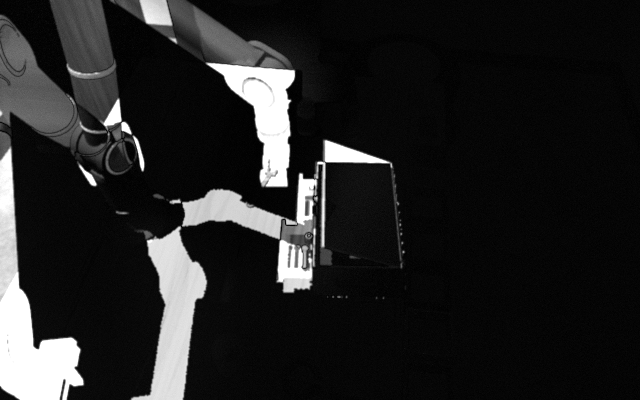

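The lid is flat at 168 mm with a slope of about 0.001. Both drawer faces line up with the closed bottom drawer. The difference image shows changes only from the arm, its shadow, the drawers and the lid, so no bystander moved.

```bash
python3 -c "
from h import *
print(manip.hand_in())"
```

```text
the job is handed in; nothing more can be done
None
```

The chest is closed and the job is handed in, after about 14.5 s of the 51 s allowed. No verdict was reported back. I pushed the right drawer home, then the left, each with closed fingertips until it met its stop. After that I pressed the lid down at about 65 mm/s, slowing to rest, and lifted clear.

**Forces:** the highest readings were about 16 N on the right drawer, 15 N on the left and 21 N on the lid, against the 40 N limit.

**Last checks:**
- **Lid:** flat to about 0.001 rad at 168–169 mm in both views.
- **Drawers:** both faces are level with the closed bottom drawer to about 0.1 mm in the side view. The scene view saw too little of the fronts to confirm this.
- **Bystanders:** comparing the scene view with the start shows no bystander moved.
- **Sockets:** not visible with the chest shut, so I could not check them directly.

**Disagreement:** the faces measured about 125 mm ahead of my estimated chest origin, where 120 mm was given. The bottom drawer showed the same offset, so I put it down to my estimate of the origin.

**Joint limit:** one sideways move to the left drawer stopped short, with joint 6 reading 0.149 against its 0.15 lower limit. I reduced the tilt and carried on without trouble, but that reading sits right at the range limit.

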